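# Close the sample carton and hold the cover board out over it

### The arm

A 6-joint arm with a two-finger parallel gripper is mounted at the origin on a cart in front of the work surface, level with it; the furniture and walls round the work are solid. World frame = base frame: x ahead of the robot, y to its left, z up, the work surface at z = 0. Lengths are in m, angles in rad, forces in N, time in s.
With the tool pointing down it reaches from about 0.425 to 0.95 m from the base axis. Payload 14.7 kg.
Tool frame: the origin (TCP) lies midway between the tips of the shut fingers; the grasp point (between the pads) lies 19 mm behind it (bot.grip_point_offset is the distance from the TCP to the grasp point, in m); z points along the fingers, y is the line along which they close (so a half turn about z gives the same grasp; the last joint's range is limited). The gripper opens to 85 mm and grips with 20 to 120 N. Pads are 22 mm wide; open, the fingers measure 114 mm over their backs; the gripper's body (76 mm by 85 mm) begins 54 mm behind the grasp point. The pads swing forward as they close: fully open they stand 13 mm farther back than shut.
Start: joints at [-1.326, 0.48, 1.596, -0, 1.065, -0.047], TCP at [0.187, -0.623, 0.231] pointing down, gripper open.
Joint ranges: [-2.75, 2.75], [-0.82, 2.05], [0.23, 2.67], [-1.56, 4.7], [0.09, 2.69], [-2.92, 2.92]. Speed limits (rad/s): [1.89, 1.89, 2.39, 3.01, 3.01, 3.01].

### API

Orientations are given as a unit quaternion [w, x, y, z].
In Python, from station import bot gives the robot as it stands. The module is installed in compiled form; this text tells all that it offers.
- The arm moves only by the tool move_arm, never from a script. Its argument "commands" is text: rows parted by semicolons, each of 6 numbers parted by spaces: the shift along the tool's x, y, z in m, then the turn, a rotation vector about the tool's x, y, z in degrees. In form: x y z rx ry rz; .... A call has 1 to 12 rows; each row is the pose to reach, as a shift and turn from the pose commanded when the call began, along the tool's axes at that moment; what a row does not reach only later rows make up. A row lasts 1/10 s, in which the tool goes at most 50 mm and 8.59 degrees, less where a joint would pass 70% of its speed; a pose out of reach is approached as far as the arm can. A call with a gripper value outside its range is refused whole. "hand" is the opening, from 0 (shut) to 1 (fully open), set as the call begins (left out, the last holds). The fingers move at their own pace and stop on an object; the grip force is fixed at half the most. Time passes only in rows, so rows that repeat a pose let the fingers close. It gives the time, the measured TCP pose, the force, the opening and the grip force at its end, in the units of the state.
- bot.read_state(): the state, without advancing time (a new reading comes with each control period).
- bot.grab_frame(name): name is "scene" or "top"; returns the picture (480x640x3 uint8, red, green, blue); there is no depth.
- bot.calibration(name): a dict with "vfov" (degrees; the focal length in pixels is half the picture's height over the tangent of half this angle, whatever the lens; pixels are square), "cx", "cy" (the principal point, pixels), "distortion" ([k1, k2, p1, p2, k3] as OpenCV has them; the pictures are not rectified), "view" (4x4, takes a point from world to camera coordinates). Camera axes: x right, y down, z forward; pixel columns grow to the right and rows downward; lengths in m; the calibration is good to about 2 mm. A picture is of the moment at which its call begins. calibration takes no time and is no camera call.
- bot.finish_job(): hands the job in; it is judged then, once.
The state is a dict: "time_s": time; "joint_pos": joint angles; "qvel": joint speeds; "tau": joint torques, N m; "ee_pos": TCP position; "tcp_rot": TCP orientation; "wrist_force": force on the tool from outside, world axes, zero at the start; "moment": the same for the moment, N m; "width": finger opening in m; "grip_force": force on a finger pad.
Only numpy, scipy, OpenCV 4.12 (cv2) and the standard library are available. Lean on these libraries where they do the work, as an engineer would, in place of code of your own. Each camera call takes 0.05 s, during which the arm holds its last target. There are 200 camera calls.

### The job

Close the open carton of sample tubes next to the grey stand: fold its short flap fully down first, then the long flap with the blue tape down over it. Then slide the white cover board straight out along the stand, lying flat on it and never lifted or tipped, until the red line across the board is right above the edge of the stand on the carton's side, so that the board hangs over the carton without touching it. It would tip there on its own, so finish still holding the board flat in that place, do not let go of it, and leave the other things on the bench alone.

Things in the scene. Friction and masses are not known exactly. Their poses are not given: they have to be found in the camera images.
- stand: Fixed grey bench stand, 170 mm wide (x), 270 mm long (y), flat top 85 mm above the worktop. Origin on the worktop directly below the middle of its outer edge, the edge next to the carton; +y points horizontally outward, to the carton, the stand itself lies from y = 0 to y = -270 mm; z up. It may stand turned a little.
- stand_edge (a point): Middle of the stand's outer top edge (85 mm up); axes as the stand's.
- board: Loose white cover board lying on the stand, 150 mm wide (x) by 260 mm long (y) by 8 mm thick, 0.3 to 0.6 kg. Origin at the centre of its underside; +y points outward to the carton, z up. A red line 5 mm wide runs across it, its middle 165 mm from its outward end (35 mm from the middle, on the grip's side), so with the line at the edge it is past balance and tips unless held. At the start it already overhangs by up to 12 mm.
- board_line (a point): Middle of the red line, on the board's upper face (board frame: x 0, y -35 mm, z 8 mm).
- board_grip (a point): Point in the black grip block on the board, 25 mm above the upper face, a good place to take it. The block is 18 mm thick along the board's y (close the fingers along that), 60 mm long along x, 40 mm high above the upper face, 30 mm from the board's inner end (board frame: y -100 mm). Round its foot is a plate 3 mm thick, 76 x 26 mm.
- carton: Fixed open kraft carton, 140 mm (x) by 130 mm (y) by 60 mm high, walls 3 mm, with two sample tubes lying in it; it stands 20 to 35 mm beyond the stand's outer edge, about in line with it. Origin at the centre of its underside; axes nearly parallel to the stand's (x away from the robot).
- short_flap_hinge (a point): Middle of the short flap's hinge line, on the carton's near (-x) upper edge (60 mm up, carton frame x -69 mm); the hinge runs along carton y.
- short_flap_edge (a point): Middle of the free edge of the short flap, on its outer face. The flap is plain kraft, 60 mm from hinge to free edge, 126 mm along the hinge, 3 mm thick.
- short_flap (a joint): Angle of the short flap, rad: 0 = shut (level), 1.57 = upright; at the start 0.9 to 1.3, leaning in over the carton. It stays where it is left (hinge friction about 0.04 N m); a push inward and down on its outer face shuts it.
- long_flap_hinge (a point): Middle of the long flap's hinge line, on the carton's far (+x) upper edge (63.5 mm up, carton frame x +69 mm); the hinge runs along carton y.
- long_flap_edge (a point): Middle of the free edge of the long flap, on its outer face. The flap is kraft with a piece of blue tape (on both faces) at its free edge, 95 mm from hinge to free edge, 126 mm along the hinge, 3 mm thick; shut, it lies over the short flap and its top is 66.5 mm above the worktop, 18.5 mm below the board's underside.
- long_flap (a joint): Angle of the long flap, rad: 0 = shut (level), 1.57 = upright; at the start 1.25 to 1.5, leaning in. It stays where it is left (hinge friction about 0.04 N m); a push inward and down on its outer face shuts it.
- tape_roll: Roll of label tape lying flat, 62 mm across, 18 mm high, behind the carton, to its left; leave alone. Origin under its centre.
- reagent_bottle: Brown bottle with a blue cap, 45 mm across, 78 mm high; leave alone. Origin under its centre.
- timer: Small white bench timer, 24 x 68 x 60 mm, standing; leave alone. Origin under its centre.
- tube_block: Green block of small capped tubes, 52 x 116 x 32 mm; leave alone. Origin under its centre.
- beaker: Clear beaker, 53 mm across, 67 mm high; leave alone. Origin under its centre.
- marker: Black-capped marker pen lying near the front edge, 135 mm long, 12 mm thick; leave alone. Origin under its middle.

How it is judged:
By the outcome, as a careful person would: the job done as asked, in the order asked, and still so for the second after the job is handed in, while the arm keeps its last pose, push and grip.
It also fails if it takes over 51 s, if anything falls off the work surface, if the arm or the gripper's body presses on something with over 40 N, if the wrist force passes 120 N, or if a joint passes its speed limit or range.

## Working session

There is one attempt and no reset: what is moved stays moved. The work goes in short steps, Python scripts to look and compute and a tool call to move; the robot and the scene stay as the last step left them, time stands still between calls to the robot, and variables do not carry over. Pictures are saved under pics/ and viewed, at most 10 in all, crops included, and the job is handed in when it is done.

Besides the shell and the picture viewer there is one more tool, called after "Call:" as name(argument=value, ...) on one line, values as JSON. move_arm: Moves the arm, as the interface text tells. Its arguments: {"type":"object","properties":{"commands":{"type":"string"},"hand":{"type":"number"}},"required":["commands"]}

```bash
mkdir -p pics; cat > h.py <<'E'
import numpy as np, cv2
from station import bot
from scipy.spatial.transform import Rotation as R
def cam(n):
    c=bot.calibration(n); f=240/np.tan(np.radians(c["vfov"])/2)
    K=np.array([[f,0,c["cx"]],[0,f,c["cy"]],[0,0,1.]]); return K,np.array(c["distortion"],float),np.array(c["view"])
def ray(n,uv):
    K,d,V=cam(n); p=cv2.undistortPoints(np.array([[uv]],float),K,d)[0,0]
    return -V[:3,:3].T@V[:3,3], V[:3,:3].T@np.array([p[0],p[1],1])
def onz(n,uv,z):
    o,d=ray(n,uv); return o+d*(z-o[2])/d[2]
def proj(n,P):
    K,d,V=cam(n); return cv2.projectPoints(np.array(P,float).reshape(-1,3),cv2.Rodrigues(V[:3,:3])[0],V[:3,3],K,d)[0][:,0]
def two(uv1,uv2):
    o1,d1=ray("scene",uv1);o2,d2=ray("top",uv2)
    s=np.linalg.lstsq(np.c_[d1,-d2],o2-o1,rcond=None)[0]
    a,b=o1+s[0]*d1,o2+s[1]*d2; return (a+b)/2,np.linalg.norm(a-b)
def shot(n,f):
    im=bot.grab_frame(n); cv2.imwrite(f"pics/{f}.png",im[:,:,::-1]); return im
E
python3 - <<'E'
from h import *
shot("scene","s1");shot("top","t1")
for n in("scene","top"):
    K,d,V=cam(n);print(n,K[0,0],-V[:3,:3].T@V[:3,3],V[:3,:3].round(2).tolist())
s=bot.read_state();print(s)
E
```

```text
scene 445.52941547385046 [-0.10876772  0.85895484  0.74556321] [[-0.83, -0.56, -0.02], [-0.28, 0.44, -0.85], [0.48, -0.7, -0.52]]
top 449.8108540501887 [ 0.40074235 -0.04731726  1.09258972] [[-0.03, -1.0, 0.0], [-0.99, 0.03, -0.12], [0.12, -0.01, -0.99]]
{'time_s': 0.1, 'joint_pos': array([-1.32563462e+00,  4.80826279e-01,  1.59680232e+00,  5.11594585e-06,
        1.06512111e+00, -4.66291614e-02]), 'qvel': array([-7.91386266e-05, -6.04549786e-04, -3.77425835e-05,  1.09010323e-03,
        1.05144777e-03, -7.46887568e-04]), 'tau': array([ 1.02268681e-03, -9.52254367e+01, -4.31041861e+01,  4.19770424e-05,
        5.33755665e-03,  8.87392116e-05]), 'ee_pos': array([ 0.18689602, -0.62215737,  0.23070267]), 'tcp_rot': array([-5.75901277e-04,  9.89376141e-01,  1.45377156e-01, -5.51079012e-05]), 'wrist_force': array([ 0.95579556,  0.15446212, -1.00421031]), 'moment': array([-0.01988597,  0.05227735, -0.0632108 ]), 'grip_force': 0.0, 'width': 0.08548626167348347}
```

View pics/s1.png

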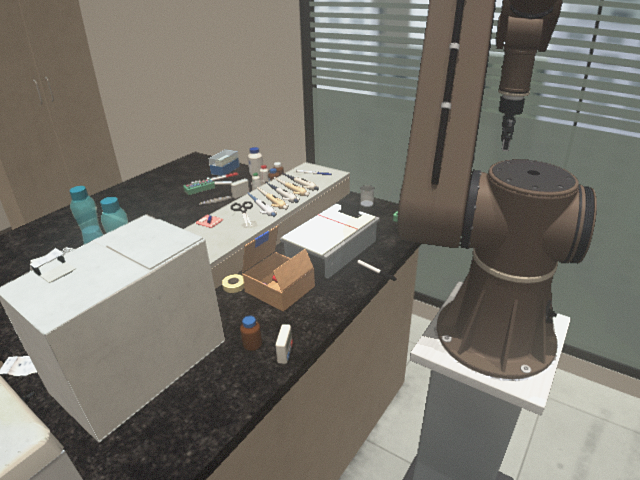

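View pics/t1.png

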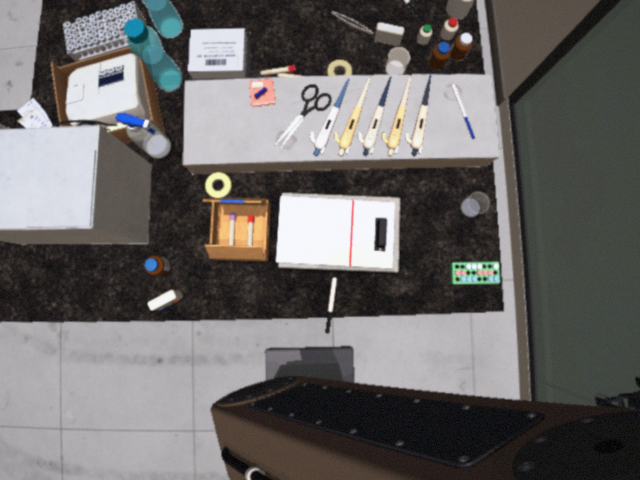

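The scene view shows the carton at about (280,275), the stand and board at about (330,235), and the tape roll at (233,284). In the top view the carton is at about (238,230), the board spans u 278–400, the red line is at u≈351 and the grip is at (381,234). I'll measure these now.

```bash
python3 - <<'E'
from h import *
t=cv2.imread("pics/t1.png");s=cv2.imread("pics/s1.png")
a=cv2.resize(t[175:285,195:410],None,fx=3.6,fy=3.6,interpolation=cv2.INTER_CUBIC)
b=cv2.resize(s[195:315,215:405],None,fx=4,fy=4,interpolation=cv2.INTER_CUBIC)
cv2.imwrite("pics/t1c.png",a);cv2.imwrite("pics/s1c.png",b[:, :800])
hsv=cv2.cvtColor(t,cv2.COLOR_BGR2HSV)
def big(m,lo,hi):
    x0,y0,x1,y1=m;q=cv2.inRange(hsv,lo,hi);k=np.zeros_like(q);k[y0:y1,x0:x1]=q[y0:y1,x0:x1]
    c=cv2.findContours(k,cv2.RETR_EXTERNAL,cv2.CHAIN_APPROX_NONE)[0];return max(c,key=cv2.contourArea)
for nm,m,lo,hi,z in [("red",(330,190,365,275),(0,80,80),(12,255,255),.093),("white",(272,185,405,275),(0,0,215),(180,40,255),.093),("grip",(365,210,395,260),(0,0,0),(180,255,70),.133)]:
    c=big(m,lo,hi); r=cv2.minAreaRect(c); P=np.array([onz("top",p,z)[:2] for p in cv2.boxPoints(r)])
    print(nm,np.round(r[0],1),np.round(r[1],1),"ctr",onz("top",r[0],z).round(4),"\n",P.round(4))
    e=sorted([(np.linalg.norm(P[i]-P[i-1]),P[i]-P[i-1]) for i in range(4)],key=lambda x:-x[0])[0]
    print("long",e[0].round(4),"dir",np.degrees(np.arctan2(e[1][1],e[1][0])).round(2))
E
```

```text
red [350.1 254. ] [ 1.9 22.1] ctr [ 0.4796 -0.12    0.093 ] 
 [[ 0.4555 -0.1147]
 [ 0.5045 -0.1212]
 [ 0.5039 -0.1254]
 [ 0.4549 -0.1189]]
long 0.0494 dir 172.35
white [313.9 230.4] [72.3 68. ] ctr [ 0.5349 -0.0405  0.093 ] 
 [[ 0.4655  0.0458]
 [ 0.6191  0.035 ]
 [ 0.6056 -0.1283]
 [ 0.4524 -0.1145]]
long 0.1639 dir -94.73
grip [380. 234.] [ 9.2 30.3] ctr [ 0.5179 -0.1829  0.133 ] 
 [[ 0.486  -0.1702]
 [ 0.5516 -0.176 ]
 [ 0.5501 -0.1959]
 [ 0.4845 -0.1899]]
long 0.0659 dir 174.78
```

View pics/t1c.png

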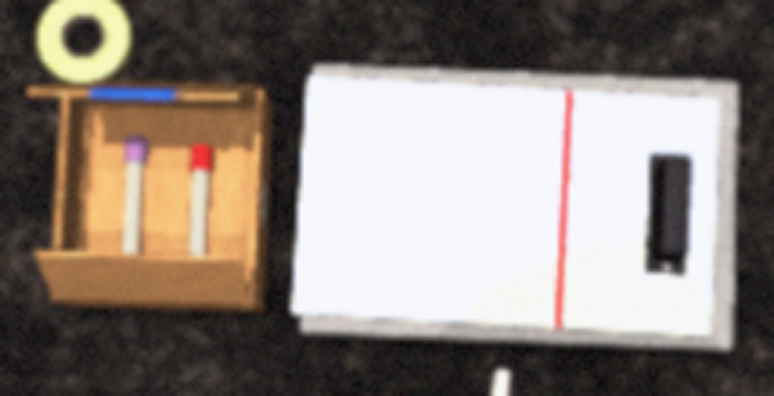

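View pics/s1c.png

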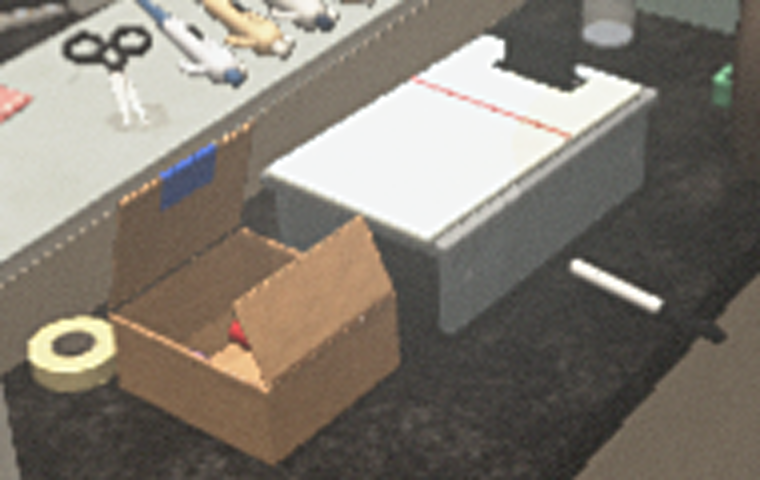

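The top crop shows the stand corners at (313,65), (738,82), (733,348) and (303,330), and the board's outer end at (310,75)–(293,315). The red line runs (569,92)–(558,328). The carton's right rim is at x≈264, y 90–308. The short flap's free edge runs (36,250)–(243,262). The scene crop confirms both flaps lean inward.

```bash
python3 - <<'E'
from h import *
T=lambda x,y:(195+(x+.5)/3.6-.5,175+(y+.5)/3.6-.5)
S=lambda x,y:(215+(x+.5)/4-.5,195+(y+.5)/4-.5)
def L(n,z,*ps,f=T,c="top"):
    for p in ps: print(n,p,onz(c,f(*p),z).round(4))
L("stand outer far/near, inner far/near",.085,(313,65),(303,330),(738,82),(733,348))
L("board outer far/near, inner",.093,(310,75),(293,315),(719,97),(712,335))
L("line",.093,(569.5,92),(558.5,328))
L("short hinge L,R",.06,(54,302),(262,308))
L("carton right far",.06,(266,92)); 
L("grip top",.133,(671,155),(667,272))
print("scene:")
L("carton near-L top, near-R top",.06,(268,388),(395,295),f=S,c="scene")
L("carton far-L top",.063,(112,315),f=S,c="scene")
L("stand outer near/far",.085,(437,248),(265,182),f=S,c="scene")
L("board line near",.093,(570,134),(415,79),f=S,c="scene")
L("shelf edge?",.085,(250,150),f=S,c="scene")
for nm,a,b in[("sflap L",(235,298),(36,250)),("sflap R",(362,218),(243,262)),("lflap L",(122,200),(28,92)),("lflap R",(250,127),(240,97)),("tape R",(214,146),(175,95)),("tape L",(162,178),(91,93)),("shelf",(0,282),None)]:
    if b: print(nm,two(S(*a),T(*b)))
print("shelf front top corner right", [onz("top",(496,158),z).round(3) for z in(.05,.08,.1,.15)],[onz("top",(186,165),z).round(3) for z in(.05,.08,.1,.15)])
o=two((213,262),(186,165));print(o)
E
```

```text
stand outer far/near, inner far/near (313, 65) [0.6248 0.0312 0.085 ]
stand outer far/near, inner far/near (303, 330) [0.4568 0.0401 0.085 ]
stand outer far/near, inner far/near (738, 82) [ 0.607  -0.2386  0.085 ]
stand outer far/near, inner far/near (733, 348) [ 0.4384 -0.2274  0.085 ]
board outer far/near, inner (310, 75) [0.6166 0.0326 0.093 ]
board outer far/near, inner (293, 315) [0.4658 0.0455 0.093 ]
board outer far/near, inner (719, 97) [ 0.596  -0.2246  0.093 ]
board outer far/near, inner (712, 335) [ 0.4465 -0.2133  0.093 ]
line (569.5, 92) [ 0.6015 -0.1304  0.093 ]
line (558.5, 328) [ 0.4535 -0.1183  0.093 ]
short hinge L,R (54, 302) [0.48   0.2023 0.06  ]
short hinge L,R (262, 308) [0.4729 0.0683 0.06  ]
carton right far (266, 92) [0.6133 0.064  0.06  ]
grip top (671, 155) [ 0.5534 -0.1868  0.133 ]
grip top (667, 272) [ 0.483  -0.1814  0.133 ]
scene:
carton near-L top, near-R top (268, 388) [0.4819 0.2007 0.06  ]
carton near-L top, near-R top (395, 295) [0.4727 0.0765 0.06  ]
carton far-L top (112, 315) [0.6153 0.1983 0.063 ]
stand outer near/far (437, 248) [0.459  0.0455
[... 407 characters left out ...]
([0.59656256, 0.19425416, 0.15691533]), np.float64(0.0020402079471034604))
lflap R (array([0.59265188, 0.07008937, 0.14990391]), np.float64(0.001108021590193464))
tape R (array([0.59344117, 0.10767697, 0.15372084]), np.float64(0.0006007553559967015))
tape L (array([0.59567125, 0.15740648, 0.15415226]), np.float64(0.0014123786169878713))
shelf front top corner right [array([ 0.707, -0.488,  0.05 ]), array([ 0.698, -0.475,  0.08 ]), array([ 0.692, -0.466,  0.1  ]), array([ 0.678, -0.445,  0.15 ])] [array([0.707, 0.264, 0.05 ]), array([0.699, 0.255, 0.08 ]), array([0.693, 0.249, 0.1  ]), array([0.678, 0.234, 0.15 ])]
(array([0.68466477, 0.24228461, 0.10237136]), np.float64(0.01729827622462256))
```

Call:
move_arm(commands="0.345 -0.233 -0.02 0 0 20.5; 0.345 -0.233 -0.02 0 0 20.5; 0.345 -0.233 -0.02 0 0 20.5; 0.345 -0.233 -0.02 0 0 20.5; 0.345 -0.233 -0.02 0 0 20.5; 0.345 -0.233 -0.02 0 0 20.5; 0.345 -0.233 -0.02 0 0 20.5; 0.345 -0.233 -0.02 0 0 20.5; 0.345 -0.233 -0.02 0 0 20.5; 0.345 -0.233 -0.02 0 0 20.5; 0.345 -0.233 -0.02 0 0 20.5; 0.345 -0.233 -0.02 0 0 20.5", hand=0)

```text
time_s: 1.3
ee_pos: [0.4498, -0.3008, 0.2511]
tcp_rot: [-0.0, 0.999, -0.033, -0.0]
wrist_force: [-0.1, 0.1, 0.0]
width: 0.0
grip_force: 0.0
```

Call:
move_arm(commands="-0.029 -0.433 0.07 0 0 0; -0.029 -0.433 0.07 0 0 0; -0.029 -0.433 0.07 0 0 0; -0.029 -0.433 0.07 0 0 0; -0.029 -0.433 0.07 0 0 0; -0.029 -0.433 0.07 0 0 0; -0.029 -0.433 0.07 0 0 0; -0.029 -0.433 0.07 0 0 0; -0.029 -0.433 0.07 0 0 0; -0.029 -0.433 0.07 0 0 0; -0.029 -0.433 0.07 0 0 0")

```text
time_s: 2.4
ee_pos: [0.45, 0.1336, 0.181]
tcp_rot: [0.0, 0.999, -0.033, -0.0]
wrist_force: [0.1, 0.2, -0.0]
width: -0.0002
grip_force: 0.0
```

Call:
move_arm(commands="0.005 0 0.045 0 0 0; 0.015 -0.001 0.077 0 0 0; 0.03 -0.002 0.077 0 0 0; 0.04 -0.003 0.08 0 0 0; 0.046 -0.003 0.084 0 0 0; 0.052 -0.003 0.09 0 0 0; 0.057 -0.004 0.097 0 0 0; 0.06 -0.004 0.104 0 0 0; 0.063 -0.004 0.111 0 0 0; 0.065 -0.004 0.116 0 0 0; 0.065 -0.004 0.118 0 0 0; 0.065 -0.004 0.118 0 0 0")

```text
time_s: 3.6
ee_pos: [0.515, 0.1336, 0.0631]
tcp_rot: [0.0, 0.999, -0.033, -0.0]
wrist_force: [0.0, 0.1, 0.5]
width: 0.0001
grip_force: 0.0
```

```bash
python3 - <<'E'
from h import *
s=bot.read_state();print(s["ee_pos"],s["wrist_force"])
im=shot("scene","s2");cv2.imwrite("pics/s2c.png",cv2.resize(im[165:315,215:405,::-1],None,fx=4,fy=4,interpolation=cv2.INTER_CUBIC))
E
```

```text
[0.5150039  0.13360488 0.06311681] [0.00103838 0.06481663 0.47754225]
```

View pics/s2c.png

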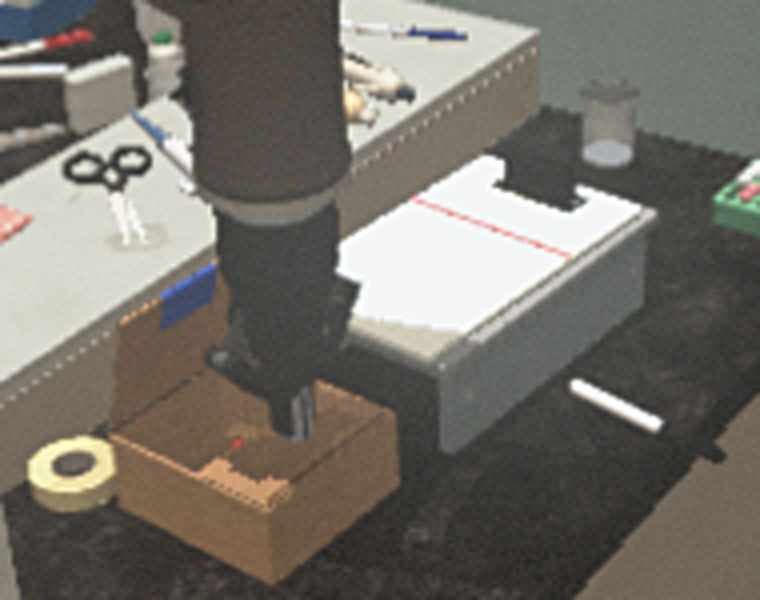

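The short flap is now nearly level under the fingers at crop (290,440), and the long flap is untouched. I'll press a little further until the force rises.

Call:
move_arm(commands="0 0 0.001 0 0 0; 0 0 0.002 0 0 0; 0 0 0.002 0 0 0")

```text
time_s: 3.95
ee_pos: [0.5151, 0.1337, 0.0624]
tcp_rot: [-0.0, 0.999, -0.033, 0.0]
wrist_force: [-6.1, -1.2, 27.8]
width: 0.0
grip_force: 14.2
```

Call:
move_arm(commands="0 0 -0.05 0 0 0; 0 0 -0.1 0 0 0; 0 0 -0.15 0 0 0; 0.05 -0.003 -0.15 0 0 0; 0.1 -0.006 -0.15 0 0 0; 0.135 -0.009 -0.15 0 0 0; 0.135 -0.009 -0.15 0 0 0; 0.135 -0.009 -0.11 0 0 0; 0.135 -0.009 -0.08 0 0 0; 0.135 -0.009 -0.08 0 0 0")

```text
time_s: 4.95
ee_pos: [0.6471, 0.1332, 0.1373]
tcp_rot: [0.001, 0.999, -0.033, -0.004]
wrist_force: [-0.2, 0.4, -0.8]
width: 0.0002
grip_force: 0.0
```

Call:
move_arm(commands="-0.029 0.002 0 0 0 0; -0.041 0.003 0 0 0 0; -0.051 0.003 0.003 0 0 0; -0.06 0.004 0.006 0 0 0; -0.073 0.005 0.015 0 0 0; -0.085 0.006 0.026 0 0 0; -0.094 0.006 0.039 0 0 0; -0.1 0.007 0.054 0 0 0; -0.103 0.007 0.066 0 0 0; -0.104 0.007 0.072 0 0 0; -0.104 0.007 0.074 0 0 0; -0.104 0.007 0.074 0 0 0")

```text
time_s: 6.15
ee_pos: [0.5466, 0.1336, 0.0673]
tcp_rot: [-0.0, 0.999, -0.033, 0.0]
wrist_force: [-0.1, -0.1, 0.6]
width: -0.0001
grip_force: 0.0
```

Call:
move_arm(commands="0 0 0.001 0 0 0; 0 0 0.002 0 0 0; 0 0 0.0025 0 0 0; 0 0 0.0025 0 0 0")

```text
time_s: 6.55
ee_pos: [0.5469, 0.1337, 0.066]
tcp_rot: [-0.0, 0.999, -0.033, 0.001]
wrist_force: [-3.6, -0.5, 16.5]
width: 0.0001
grip_force: 8.6
```

Call:
move_arm(commands="0 0 -0.05 0 0 0; 0 0 -0.1 0 0 0; 0 0 -0.15 0 0 0; 0 0.05 -0.175 0 0 0; -0.001 0.1 -0.175 0 0 0; -0.002 0.15 -0.175 0 0 0; -0.003 0.2 -0.175 0 0 0; -0.004 0.25 -0.175 0 0 0; -0.004 0.3 -0.175 0 0 0; -0.004 0.322 -0.175 0 0 0; -0.004 0.322 -0.175 0 0 0; -0.004 0.322 -0.175 0 0 0")

```text
time_s: 7.75
ee_pos: [0.5208, -0.1881, 0.24]
tcp_rot: [-0.0, 0.999, -0.034, 0.0]
wrist_force: [0.4, 0.0, -0.1]
width: -0.0004
grip_force: 0.0
```

```bash
python3 - <<'E'
from h import *
s=bot.read_state();print(s["ee_pos"])
a=shot("top","t3");b=shot("scene","s3")
A=cv2.resize(a[175:285,195:410],None,fx=3.6,fy=3.6,interpolation=cv2.INTER_CUBIC)
B=cv2.resize(b[240:310,215:335],None,fx=3,fy=3,interpolation=cv2.INTER_CUBIC)
o=np.zeros((600,774,3),np.uint8);o[:396]=A[:, :774];o[396:600,:360]=B[:204]
cv2.imwrite("pics/m3.png",o[:,:,::-1])
E
```

```text
[ 0.5208023  -0.18806145  0.23996726]
```

View pics/m3.png

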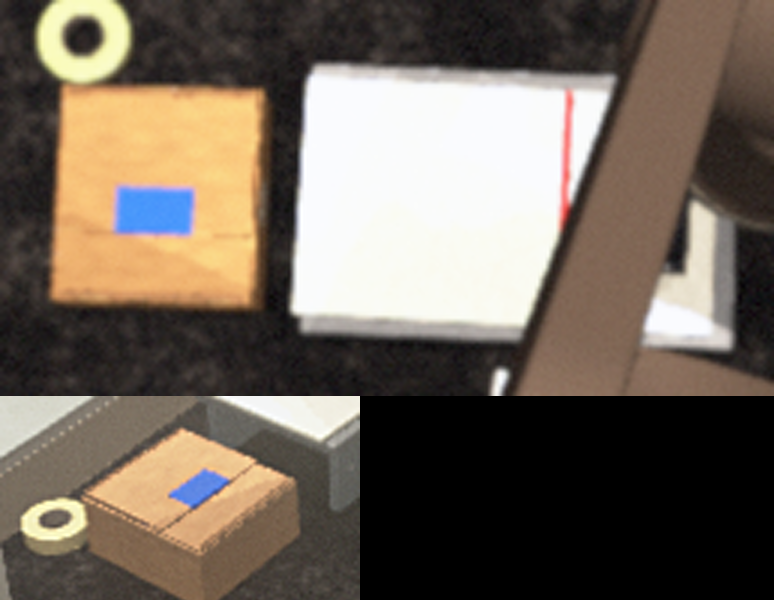

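Both flaps are shut with the tape on top, as the blue patch at (155,210) shows, and the board hasn't moved. Next I'll take the grip block.

Call:
move_arm(commands="0 0 0 0 0 0.8; 0 0 0 0 0 0.8; 0 0 0 0 0 0.8; 0 0 0 0 0 0.8; 0 0 0 0 0 0.8; 0 0 0.04 0 0 0.8; 0 0 0.08 0 0 0.8; 0 0 0.11 0 0 0.8; 0 0 0.13 0 0 0.8; 0 0 0.139 0 0 0.8; 0 0 0.139 0 0 0.8; 0 0 0.139 0 0 0.8", hand=1)

```text
time_s: 9.05
ee_pos: [0.5215, -0.1878, 0.1016]
tcp_rot: [0.0, 0.999, -0.04, 0.0]
wrist_force: [1.2, -0.1, 0.5]
width: 0.0854
grip_force: 0.0
```

Call:
move_arm(commands="0 0 0 0 0 0; 0 0 0 0 0 0; 0 0 0 0 0 0; 0 0 0 0 0 0; 0 0 0 0 0 0; 0 0 0 0 0 0; 0 0 0 0 0 0; 0 0 0 0 0 0", hand=0)

```text
time_s: 9.85
ee_pos: [0.5211, -0.1876, 0.1012]
tcp_rot: [0.0, 0.999, -0.04, 0.0]
wrist_force: [-1.0, 0.7, 7.1]
width: 0.0173
grip_force: 59.5
```

```bash
python3 - <<'E'
from h import *
s=bot.read_state();print(s)
E
```

```text
{'time_s': 9.85, 'joint_pos': array([-4.00239363e-01,  5.16406004e-01,  1.93500153e+00,  7.05973227e-05,
        6.89730309e-01,  1.25054248e+00]), 'qvel': array([ 1.05138178e-03, -1.27686339e-03,  4.52611647e-05,  1.07255860e-03,
        2.60195051e-03,  5.74331473e-04]), 'tau': array([ 1.90538942e-02, -8.16201282e+01, -2.89674085e+01, -1.11443347e-01,
       -5.31262681e-01, -1.20590818e-01]), 'ee_pos': array([ 0.52114748, -0.18756637,  0.10121293]), 'tcp_rot': array([ 5.91363823e-05,  9.99199281e-01, -4.00093021e-02,  2.20729263e-04]), 'wrist_force': array([-0.9554934 ,  0.73530016,  7.08933441]), 'moment': array([ 0.13731442,  0.24769195, -0.14687363]), 'grip_force': 59.53349411487579, 'width': 0.01733449609577492}
```

Call:
move_arm(commands="0 -0.006 0 0 0 0; 0 -0.017 0 0 0 -0.1; 0 -0.029 0 0 0 -0.2; -0.001 -0.041 0 0 0 -0.3; -0.001 -0.053 0 0 0 -0.4; -0.001 -0.065 0 0 0 -0.5; -0.001 -0.077 0 0 0 -0.6; -0.001 -0.09 0 0 0 -0.7; -0.002 -0.103 0 0 0 -0.8; -0.002 -0.116 0 0 0 -0.8; -0.002 -0.127 0 0 0 -0.8; -0.002 -0.13 0 0 0 -0.8")

```text
time_s: 11.05
ee_pos: [0.5298, -0.0573, 0.1012]
tcp_rot: [0.0, 0.999, -0.033, 0.0]
wrist_force: [-1.3, -6.6, 5.9]
width: 0.0169
grip_force: 59.4
```

```bash
python3 - <<'E'
from h import *
s=bot.read_state();print(s["ee_pos"],s["tcp_rot"],s["wrist_force"],s["moment"],s["grip_force"])
a=shot("top","t4");b=shot("scene","s4")
A=cv2.resize(a[175:275,195:410],None,fx=3.6,fy=3.6,interpolation=cv2.INTER_CUBIC)[:360,:774]
B=cv2.resize(b[225:305,255:405],None,fx=3,fy=3,interpolation=cv2.INTER_CUBIC)
o=np.zeros((600,774,3),np.uint8);o[:360]=A;o[360:600,:450]=B
cv2.imwrite("pics/m4.png",o[:,:,::-1])
E
```

```text
[ 0.52984757 -0.05725513  0.10122268] [ 2.65977566e-04  9.99471040e-01 -3.25164740e-02  4.98272336e-04] [-1.28920114 -6.63857809  5.94770196] [-0.90425935  0.15195623 -0.02676693] 59.40942943096161
```

View pics/m4.png

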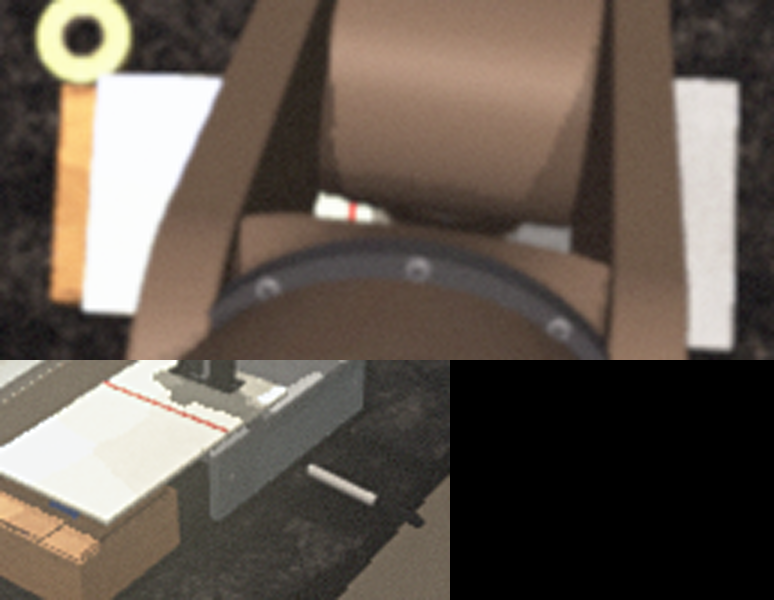

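In the top crop the board's outer end is at (97,75)–(83,310). In the scene crop the near end of the red line, about (230,432), is still a little inside the stand's near outer corner at about (210,452). I'll compute what remains and zoom in there.

```bash
python3 - <<'E'
from h import *
T=lambda x,y:(195+(x+.5)/3.6-.5,175+(y+.5)/3.6-.5)
y=np.array([.0645,.998])
e=np.array([.5408,.0357])
for p in[(97,75),(83,310)]:
    q=onz("top",T(*p),.093)[:2];print("outer end past edge",q.round(4),((q-e)@y).round(4))
q=onz("top",T(352,211),.093)[:2];print("line",q.round(4),((q-e)@y).round(4))
b=cv2.imread("pics/s4.png");cv2.imwrite("pics/s4c.png",cv2.resize(b[235:285,280:355],None,fx=10,fy=10,interpolation=cv2.INTER_CUBIC))
E
```

```text
outer end past edge [0.6205 0.1674] 0.1366
outer end past edge [0.4721 0.1761] 0.1357
line [0.5296 0.0077] -0.0287
```

View pics/s4c.png

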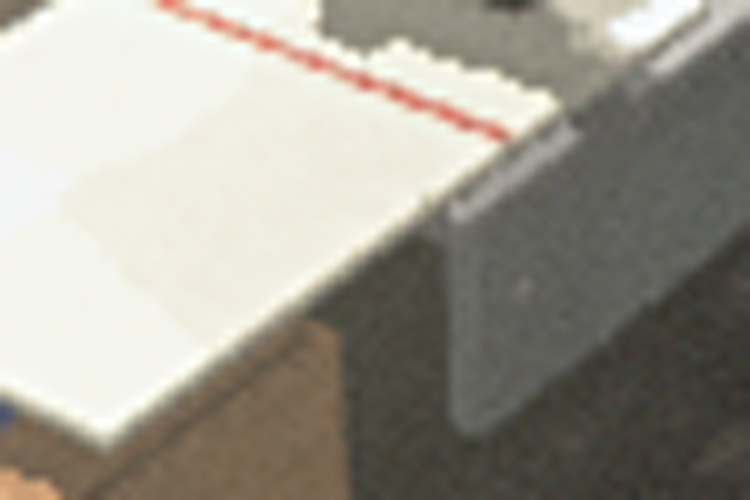

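The red line's near end is at (508,137), the stand's outer near corner at (450,215), and the board's outer corner at (105,443).

```bash
python3 - <<'E'
from h import *
C=lambda x,y:(280+(x+.5)/10-.5,235+(y+.5)/10-.5)
y=np.array([.0645,.998])
k=onz("scene",C(449,216),.085)[:2];k2=onz("top",(195+303/3.6,175+330/3.6),.085)[:2]
l=onz("scene",C(508,137),.093)[:2];o=onz("scene",C(105,443),.093)[:2]
print(k,k2,l,o,"line to edge",(l-k)@y,"outer past",(o-k)@y, "len",(o-l)@y)
E
```

```text
[0.45901405 0.04278205] [0.45598291 0.03932105] [0.46017467 0.0120093 ] [0.46765497 0.1813446 ] line to edge -0.03063634642594167 outer past 0.1388427630440458 len 0.16947910946998748
```

Call:
move_arm(commands="0 -0.003 0 0 0 0; 0 -0.008 0 0 0 0; 0 -0.013 0 0 0 0; 0 -0.018 0 0 0 0; 0 -0.023 0 0 0 0; 0 -0.026 0 0 0 0; 0 -0.027 0 0 0 0; 0 -0.027 0 0 0 0")

```text
time_s: 11.95
ee_pos: [0.5316, -0.0309, 0.1012]
tcp_rot: [0.0, 0.999, -0.033, 0.001]
wrist_force: [-0.2, -2.8, 7.2]
width: 0.0175
grip_force: 59.6
```

```bash
python3 - <<'E'
from h import *
s=bot.read_state();print(s["time_s"],s["ee_pos"],s["tcp_rot"],s["wrist_force"],s["moment"],s["grip_force"])
a=shot("top","t5");b=shot("scene","s5")
A=cv2.resize(a[185:275,195:300],None,fx=4,fy=4,interpolation=cv2.INTER_CUBIC)
B=cv2.resize(b[230:285,265:340],None,fx=10,fy=10,interpolation=cv2.INTER_CUBIC)
cv2.imwrite("pics/s5c.png",B[:,:,::-1]);
A=cv2.resize(a[185:275,190:390],None,fx=4,fy=4,interpolation=cv2.INTER_CUBIC);cv2.imwrite("pics/t5c.png",A[:,:,::-1])
E
```

```text
11.95 [ 0.53160616 -0.03093247  0.10121658] [ 1.85073561e-04  9.99459564e-01 -3.28677847e-02  5.04660324e-04] [-0.17667079 -2.81445557  7.15821591] [-0.37334894  0.05453921  0.03436576] 59.56932485103607
```

View pics/s5c.png

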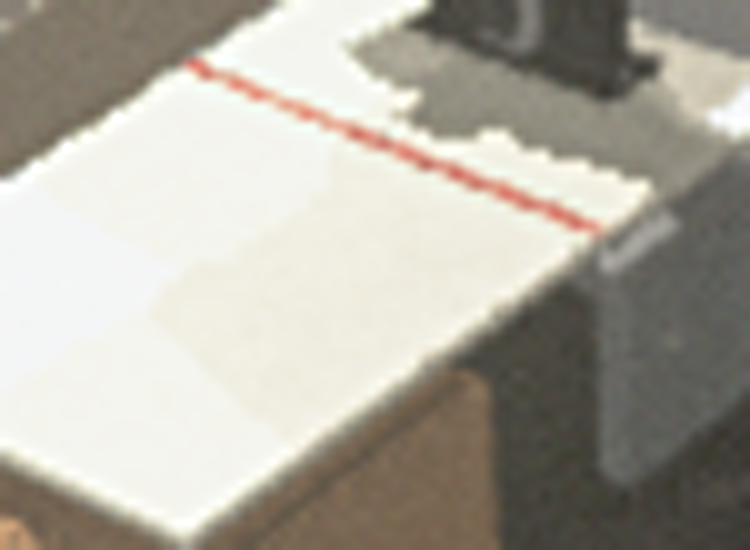

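View pics/t5c.png

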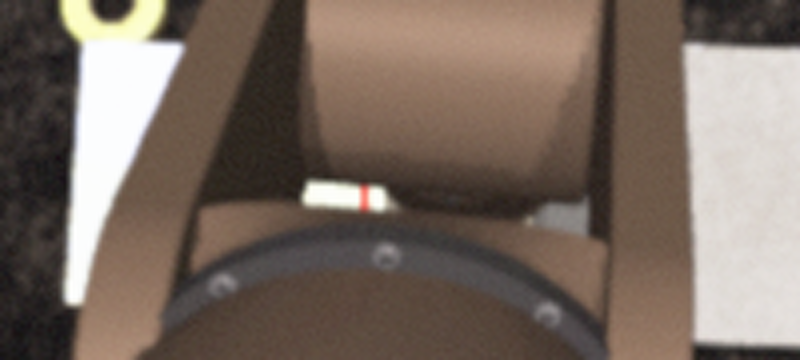

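The red line's near end, at scene crop (598,231), is now almost above the stand corner at about (600,268). In the top crop the line is at (365,197). I'll compute the remaining distance.

```bash
python3 - <<'E'
from h import *
C=lambda x,y:(265+(x+.5)/10-.5,230+(y+.5)/10-.5)
T=lambda x,y:(190+(x+.5)/4-.5,185+(y+.5)/4-.5)
y=np.array([.0645,.998]);e=np.array([.5408,.0357])
k=onz("scene",C(599,270),.085)[:2];l=onz("scene",C(598,231),.093)[:2];o=onz("scene",C(183,540),.093)[:2];f=onz("scene",C(188,63),.093)[:2]
print(k,l,f,o,"line-edge scene",(l-k)@y,(o-k)@y-.165,"line yaw",np.degrees(np.arctan2(*(f-l)[::-1])))
q=onz("top",T(365,197),.093)[:2];print("line top",q,(q-e)@y)
for p in[(81,43),(66,302)]: q=onz("top",T(*p),.093)[:2];print("outer top",q,(q-e)@y-.165)
t=bot.read_state()["ee_pos"][:2];print("grip based line",(t+.065*y-e)@y)
# scene: predicted near/far stand corner from top est.
print(proj("scene",[[.4563,.0397,.085]]),C(599,270))
# refined stand edge in t1 top by gray profile
g=cv2.cvtColor(cv2.imread("pics/t1.png"),cv2.COLOR_BGR2GRAY)
print(g[266:271,270:292])
E
```

```text
[0.4579353  0.04438433] [0.46181636 0.03877049] [0.61035209 0.02807537] [0.47075879 0.2059392 ] line-edge scene -0.005352287806930344 -0.0029411262115474346 line yaw -4.118399544805787
line top [0.52889744 0.03361301] -0.0028505350525518535
outer top [0.62152392 0.19434667] -0.0014639345132577974
outer top [0.4740938  0.20227244] -0.0030632539713024154
grip based line -0.002084184842347733
[[325.93212684 255.90646019]] (324.45, 256.55)
[[ 28  31  26  22  20  28  30  52 110 168 180 177 178 180 183 186 185 186
  186 184 186 188]
 [ 31  27  23  30  26  32  31  42  71 109 122 115 115 120 121 123 124 126
  128 130 134 133]
 [ 27  27  24  25  27  33  35  29  40  49  54  57  55  59  60  57  62  59
   62  65  66  70]
 [ 24  25  28  24  29  31  33  32  32  30  28  31  33  35  28  24  28  25
   22  26  27  31]
 [ 29  30  24  28  31  30  38  29  32  22  25  31  34  27  22  25  28  18
   25  12  15  18]]
```

Call:
move_arm(commands="0 -0.0015 0 0 0 0; 0 -0.003 0 0 0 0; 0 -0.0035 0 0 0 0; 0 -0.0035 0 0 0 0; 0 -0.0035 0 0 0 0; 0 -0.0035 0 0 0 0")

```text
time_s: 12.65
ee_pos: [0.5319, -0.0277, 0.1012]
tcp_rot: [0.0, 0.999, -0.033, 0.001]
wrist_force: [-0.9, -5.9, 5.9]
width: 0.0171
grip_force: 59.6
```

```bash
python3 - <<'E'
from h import *
s=bot.read_state();print(s["time_s"],s["ee_pos"],s["wrist_force"],s["moment"],s["grip_force"])
a=shot("top","t6")
y=np.array([.0645,.998]);e=np.array([.540,.0366])
# red line centroid in visible gap (top)
h=cv2.cvtColor(a[225:240,265:295],cv2.COLOR_RGB2HSV)[:,:,1].astype(int); r=a[225:240,265:295].astype(int)
w=np.clip(r[:,:,0]-r[:,:,1]-25,0,None)*(r[:,:,0]>140)
vv,uu=np.mgrid[225:240,265:295];c=((uu*w).sum()/w.sum(),(vv*w).sum()/w.sum());q=onz("top",c,.093)[:2]
print(c,q,(q-e)@y, (s["ee_pos"][:2]+.065*y-e)@y)
E
```

```text
12.65 [ 0.53185564 -0.02767437  0.10123438] [-0.86723875 -5.89516879  5.93747566] [-0.76748085  0.11441134 -0.02025844] 59.574440717697144
(np.float64(279.1417624521073), np.float64(234.23659003831418)) [0.52818234 0.03751393] 0.00014986132355522387 0.000339541106336758
```

```bash
python3 -c "
from station import bot
print(bot.finish_job())"
```

```text
the job is handed in; nothing more can be done
None
```

The job is handed in at 12.7 s of the 51 s allowed: the short flap was shut first, then the taped long flap over it. The board was slid out flat and is still gripped, with the red line within about 1 mm of the stand's edge by my measurement; no verdict was returned.

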